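Release the safety slide, lift the latch and open the pliers case

ROBOT

A 6-joint arm with a two-finger parallel gripper is mounted at the origin on a cart in front of the work surface, level with it; the furniture and walls round the work are solid. World frame = base frame: x ahead of the robot, y to its left, z up, the work surface at z = 0. Lengths are in m, angles in rad, forces in N, time in s.
With the tool pointing down it reaches from about 0.425 to 0.95 m from the base axis. Payload 3.5 kg.
Tool frame: the origin (TCP) lies midway between the tips of the shut fingers; the grasp point (between the pads) lies ctrl.grasp_offset behind it (ctrl.grasp_offset is the distance from the TCP to the grasp point, in m); x points along the fingers, y is the direction in which the jaws open and shut, and the axes are right-handed (so a half turn about x gives the same grasp; the last joint's range is limited). The gripper opens to 85 mm and grips with 20 to 120 N. Pads are 22 mm wide; open, the fingers measure 114 mm over their backs; the gripper's body (76 mm by 85 mm) begins 54 mm behind the grasp point. The pads swing forward as they close: fully open they stand 13 mm farther back than shut.
Start: joints at [-1.334, 0.286, 1.577, -0, 1.279, -0.15], TCP at [0.255, -0.625, 0.231] pointing down, gripper open.
Joint ranges: [-2.77, 2.77], [-0.9, 2.22], [0.21, 2.48], [-1.53, 4.67], [0.24, 2.81], [-2.84, 2.84]. Speed limits (rad/s): [2.79, 2.79, 3.14, 3.14, 3.14, 3.14].

INTERFACE

Orientations are given as a unit quaternion [x, y, z, w].
In Python, from plant import readout, read_camera, sign_off, ctrl gives the robot as it stands.
- The arm moves only by the tool drive_tool, never from a script. Its argument "steps" is a list of rows, each a list of 5 numbers: the shift along the tool's x, y, z in cm, then the turn about the tool's x in degrees, then the opening, from 0 (shut) to 1 (fully open). A call has 1 to 10 rows; each row shifts and turns the commanded pose from where the row before left it, along the tool's axes as they then stand; what a row does not reach is not made up. A row lasts 1/10 s, in which the tool goes at most 50 mm and 8.59 degrees, less where a joint would pass 70% of its speed; a pose out of reach is approached as far as the arm can. A call is refused whole if a number of a shift passes 5 or a number of a turn 8.59, either way. A call with a gripper value outside its range is refused whole. The fingers move at their own pace and stop on an object; "force" is the grip in N (left out, the last holds). Time passes only in rows, so rows that do not move let the fingers close. It gives the time, the measured TCP pose, the force and the opening at its end, in the units of the state.
- readout.get_state(): the state, without advancing time (a new reading comes with each control period).
- read_camera(name): name is "side" or "top" or "wrist"; returns a dict with "frame" (480x640x3 uint8, red, green, blue), "vertical_fov" (degrees; the focal length in pixels is half the picture's height over the tangent of half this angle, whatever the lens; pixels are square), "cx", "cy" (the principal point, pixels), "eye" and "orientation" of the camera in the world. Camera axes: x right, y up, looking along -z (the intrinsics and any distortion apply to the point x, -y, -z); pixel columns grow to the right and rows downward; lengths in m; the calibration is good to about 2 mm. The wrist camera is an equidistant fisheye: a pixel r from the principal point sees the ray r / f radians off the axis. A picture is of the moment at which its call begins. There is no depth.
- sign_off(): hands the job in, once; it reports no verdict.
The state is a dict: "time": time; "qpos": joint angles; "dq": joint speeds; "joint_efforts": joint torques, N m; "eef_pos": TCP position; "tcp_rot": TCP orientation; "contact_force": force on the tool from outside, world axes, zero at the start; "wrist_torque": the same for the moment, N m; "opening": opening from 0.0 (shut) to 1.0 (fully open).
Only numpy, scipy, OpenCV 4.12 (cv2) and the standard library are available. Lean on these libraries where they do the work, as an engineer would, in place of code of your own. Each camera call takes 0.05 s, during which the arm holds its last target. There are 200 camera calls.

TASK

Open the grey hard case on the bench so that the pliers inside can be reached. Its latch is secured: push the safety slide's upright thumb piece to the left, away from the latch lever, against its spring until its catch holds it open, firmly enough to press into its rubber buffer but no harder (about 15 N is right, over 25 N is too much). Only then lift the latch lever by its black grip until it stands up as far as it goes, raise the lid to at least 65 degrees so that it stays up by itself, and let go; do not wrench the lever against an engaged slide, and leave the other things on the bench where they are.

Things in the scene. Friction and masses are not known exactly. Their poses are not given: they have to be found in the camera images.
- case: Grey hard case, 170 (x) by 260 (y) mm, 68 mm high, screwed to the bench. Origin: centre of its underside; x from the front (latch) to the back (hinge), y left, z up. On the flat lid (top 68 mm above the origin): steel latch lever on the middle line, safety slide left of it. Mm in this frame, shut: lever pivot (-57,0,80), grip (20,0,87), thumb piece (-12,66,95), lid hinge (85,0,52).
- safety (a joint): Safety slide (m): 0 engaged (its nose blocks the lever after 2.5 degrees of play), grows along the case's +y. Spring 5 to 7 N plus 1 N friction: it returns if let go early. A rubber buffer (12 N per mm, then a hard stop) and, 0.4 mm past it, the catch sit on a bracket set differently each time: it catches by 13 N and stays, anywhere from 0.010 to 0.030. Push until 15 to 17 N, then let go.
- slide_thumb (a point): Pushing point: middle of the face of the slide's steel thumb piece that looks toward the lever (case's -y), 30 mm above the lid's top. The thumb piece is 16 (x) by 8 (y) mm and stands 15 to 40 mm above the lid's top; it moves with the slide. Toward the lever 45 mm are free along y, but a steel staple there is 18 mm high: keep fingertips 20 mm or more above the lid.
- lever (a joint): Latch lever angle (rad): 0 flat on the lid, free end toward the hinge; grows as the free end rises toward the front, stop at 1.13. Its claw holds the lid until about 0.3. Stiff joint (0.14 N m), stays where it is left. Pulled on beyond its stop it carries the lid up.
- lever_grip (a point): Point to pinch the lever at, inside the black grip block at its free end, 22 mm above the lid's top when flat. The block is 22 mm long, 22 mm wide (case's y), 20 mm high, its underside 9 mm above the lid. Pinched across y it can turn between the pads.
- lever_pivot (a point): Axis of the latch lever (along the case's y), 12 mm above the lid's top, 28 mm behind the lid's front edge. When flat, the grip point lies 77 mm behind and 10 mm above this axis (radius 78 mm).
- lid (a joint): Lid angle (rad): 0 shut, grows as the front edge rises, stop at 1.40. Friction hinge (0.55 N m; lid about 0.3 kg): it stays at the angle where it is left.
- lid_hinge (a point): Axis of the lid's hinge (along the case's y) at the back upper edge of the case, 52 mm above the bench; the lid's top face is 16 mm above it when shut.
- bench_hammer: Small wooden-handled hammer lying on the bench, 76x234x23 mm, origin under its middle. Bystander.
- ring_clamp: Wooden ring clamp with a steel band, 28x133x25 mm, lying on the bench, origin under its middle. Bystander.
- mug_1: Striped mug, 86x115x95 mm, at the back of the bench, origin under its middle. Bystander.
- polish_bottle: Small white bottle with a black cap, 35 mm across, 81 mm high, standing close to the left end of the case, origin under its middle. Bystander.
- rubber_block: White block, 24x34x30 mm, lying close to the left end of the case, origin under its middle. Bystander.

How it is judged:
On the way, in this order (a step that is already met when the one before it is completed fails the run):
1. the safety slide is held open by its catch, not by the gripper, with the lever still down (value of joint safety above 0.009 m and value of joint lever below 0.15 rad and contact force between the fingers and safety below 0.5 N), for 0.2 s.
2. the latch lever is up, with the lid still shut (value of joint lever above 0.9 rad and value of joint lid below 0.5 rad), for 0.1 s.
At the end, for the whole second after the job is handed in: The lid stands open by itself at 1.10 rad (63 degrees) or more, at rest (under 0.05 rad/s), with the safety slide still held open by its catch (over 9 mm) (value of joint lid between 1.1 and 1.45 rad and value of joint safety above 0.009 m and velocity of joint lid between -0.05 and 0.05 rad/s); the robot touches nothing.
It fails at once if the safety slide is pushed with more than 25 N (contact force between the fingers and safety above 25 N).
It fails at once if the lever is wrenched against the engaged safety slide with more than 15 N (contact force between lever and safety above 15 N).
It fails at once if another thing on the bench is shifted by more than 2 cm (distance of any of bench_hammer, ring_clamp, mug_1, polish_bottle, rubber_block from where it was at the start of the episode above 0.02 m).
It also fails if it takes over 54 s, if anything falls off the work surface, if the arm or the gripper's body presses on something with over 40 N, if the wrist force passes 120 N, or if a joint passes its speed limit or range.

## Working session

There is one attempt and no reset: what is moved stays moved. The work goes in short steps, Python scripts to look and compute and a tool call to move; the robot and the scene stay as the last step left them, time stands still between calls to the robot, and variables do not carry over. Pictures are saved under pics/ and viewed, about 8 in all and at most 12, crops included, and the job is handed in when it is done.

Besides the shell and the picture viewer there is one more tool, called after ">>>" as a command line: name --pt "numbers of a row" for each row, then --argument value for the rest. drive_tool: Moves the arm, as the interface text tells. Its arguments: {"type":"object","properties":{"steps":{"type":"array","items":{"type":"array","items":{"type":"number"}}},"force":{"type":"number"}},"required":["steps"]}

```bash
mkdir -p pics; ls; cat > h.py <<'E'
import numpy as np,cv2
from scipy.spatial.transform import Rotation as R
from plant import readout, read_camera, sign_off, ctrl
def ray(c,u,v):
    f=240/np.tan(np.radians(c['vertical_fov'])/2)
    d=np.array([(u-c['cx'])/f,-(v-c['cy'])/f,-1.])
    return np.array(c['eye']),R.from_quat(c['orientation']).apply(d)
def onz(c,u,v,z):
    e,d=ray(c,u,v); return e+d*(z-e[2])/d[2]
def proj(c,p):
    q=R.from_quat(c['orientation']).inv().apply(np.array(p)-c['eye'])
    f=240/np.tan(np.radians(c['vertical_fov'])/2)
    return c['cx']-f*q[...,0]/q[...,2], c['cy']+f*q[...,1]/q[...,2]
E
python3 - <<'E'
from h import *
import pickle
for n in('top','side'):
    c=read_camera(n); pickle.dump(c,open(n+'.pkl','wb'))
    cv2.imwrite(f'pics/{n}0.png',c['frame'][...,::-1]); print(n,{k:v for k,v in c.items() if k!='frame'})
print(readout.get_state(),ctrl.grasp_offset)
E
```

```text
pics
top {'vertical_fov': 45.17525117462327, 'cx': 312.97396016814014, 'cy': 243.30830545048852, 'eye': array([0.38399181, 0.29294538, 1.20313569]), 'orientation': array([ 0.04850245, -0.06294176, -0.70325331,  0.7064847 ])}
side {'vertical_fov': 43.061446986757396, 'cx': 322.6426530616306, 'cy': 250.50032745787516, 'eye': array([-0.73626473, -0.12850848,  0.83746297]), 'orientation': array([ 0.41362775, -0.30085545, -0.51385159,  0.68873408])}
{'time': 0.1, 'qpos': array([-1.33399898e+00,  2.87117114e-01,  1.57802272e+00,  2.34871551e-05,
        1.27860931e+00, -1.49988828e-01]), 'dq': array([ 0.00071538, -0.00204786, -0.00362498, -0.00062   , -0.00272891,
        0.00067774]), 'joint_efforts': array([ 6.58444333e-04, -4.07296908e+01, -2.93699026e+01, -1.30331814e-04,
        3.39699349e-03,  1.18733831e-05]), 'eef_pos': array([ 0.25451873, -0.62453747,  0.23006307]), 'tcp_rot': array([-0.69389965, -0.13665836,  0.69394993, -0.13513423]), 'contact_force': array([-0.48577457,  0.53080282,  0.15874492]), 'wrist_torque': array([ 0.04798594, -0.00399662, -0.01117924]), 'opening': 0.9976887108180135} 0.0187
```

View pics/top0.png

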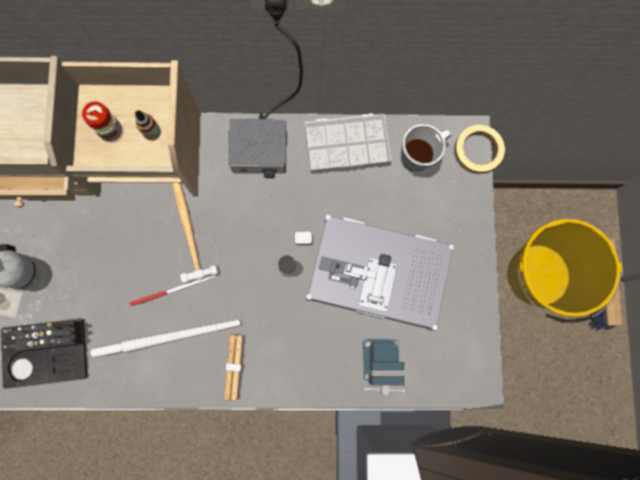

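View pics/side0.png

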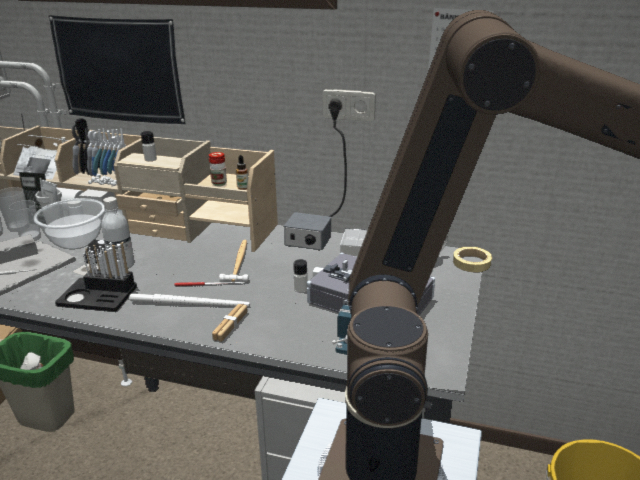

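The top view shows the case with lid corners at about (329,218), (451,247), (434,327) and (309,297). The black grip is near (385,260) and the slide near (335,270). The bottle at (287,264) and block at (303,238) sit just left of the case. In the side view the arm hides part of the case.

```bash
python3 - <<'E'
from h import *
import pickle
c=pickle.load(open('top.pkl','rb'))
im=c['frame'][195:345,275:475,::-1]
cv2.imwrite('pics/topc.png',cv2.resize(im,None,fx=4,fy=4,interpolation=cv2.INTER_CUBIC))
P=[onz(c,*p,0.068) for p in [(329,218),(451,247),(434,327),(309,297)]]
P=np.array(P);print(P.round(4)); print(P.mean(0))
for i in range(4):
    d=P[(i+1)%4]-P[i];print(np.linalg.norm(d),np.degrees(np.arctan2(d[1],d[0])))
E
```

```text
[[ 0.6163  0.2379  0.068 ]
 [ 0.5589 -0.0063  0.068 ]
 [ 0.4004  0.0327  0.068 ]
 [ 0.4579  0.2774  0.068 ]]
[0.50836673 0.13543952 0.068     ]
0.25085974174095793 -103.23006616527665
0.1632581456545994 166.19918312230342
0.2514451209765384 76.77903998267497
0.1633049851588256 -14.006047458008746
```

View pics/topc.png

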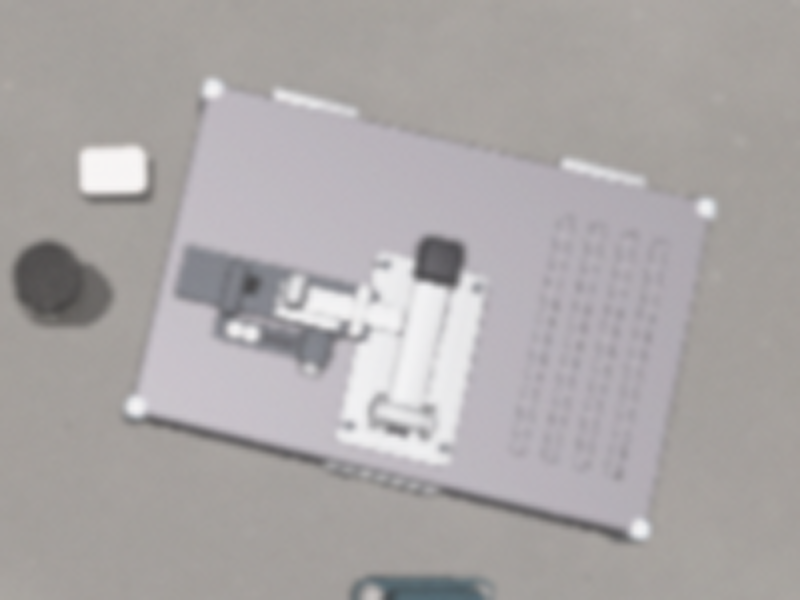

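```bash
cat >> h.py <<'E'
C0=np.array([.5084,.1354,0]); YAW=np.radians(-13.6)
def w(p): return C0+R.from_euler('z',YAW).apply(np.array(p)/1000.)
def inc(p): return R.from_euler('z',-YAW).apply(np.array(p)-C0)*1000
def rep(target=None):   # target TCP in case mm -> tool shift cm, yaw turn needed
    s=readout.get_state(); T=R.from_quat(s['tcp_rot'])
    fc=R.from_euler('z',-YAW).apply(s['contact_force'])
    print('t',round(s['time'],2),'tcp case',inc(s['eef_pos']).round(2),'F case',fc.round(2),'open',round(s['opening'],3))
    ax=R.from_euler('z',-YAW).apply(T.as_matrix().T)
    print('tool axes in case\n',ax.round(3))
    if target is not None: print('shift cm',(T.inv().apply(w(target)-s['eef_pos'])*100).round(2))
E
python3 - <<'E'
from h import *
import pickle
c=pickle.load(open('top.pkl','rb'))
for n,p in dict(grip=(20,0,98),thumbtop=(-12,70,108),thface=(-12,66,95),piv=(-57,0,80)).items():
    u,v=proj(c,w(p)); print(n,w(p).round(4),'crop',(u-275)*4,(v-195)*4)
rep((-12,40,200))
E
```

```text
grip [0.5278 0.1307 0.098 ] crop 440.5884553529661 260.40336655344095
thumbtop [0.5132 0.2063 0.108 ] crop 286.5086600662946 287.22225842809485
thface [0.5123 0.2024 0.095 ] crop 292.4431567859824 292.33890095024253
piv [0.453  0.1488 0.08  ] crop 400.7076687520271 417.56976340364827
t 0.1 tcp case [ -68.07 -798.33  230.06] F case [-0.6   0.4   0.16] open 0.998
tool axes in case
 [[-0.001  0.002 -1.   ]
 [ 0.584 -0.811 -0.002]
 [-0.811 -0.584 -0.   ]]
shift cm [  3.16 -64.74 -53.54]
```

>>> drive_tool --pt "0 2.4 -3.2 0 1" --pt "0 2.4 -3.2 0 0.5" --pt "0 -3.96 -2.85 0 0" --pt "0 -3.96 -2.85 0 0" --pt "0 -3.96 -2.85 0 0" --pt "0 -3.96 -2.85 0 0" --pt "0 -3.96 -2.85 0 0" --pt "0 -3.96 -2.85 0 0" --pt "0 -3.96 -2.85 0 0" --pt "0 -3.96 -2.85 0 0" --force 60

```text
time: 1.1
eef_pos: [0.4235, -0.2639, 0.2309]
tcp_rot: [-0.694, -0.136, 0.694, -0.136]
contact_force: [0.8, 0.1, -0.1]
opening: 0.002
```

>>> drive_tool --pt "0 -3.96 -2.85 0 0" --pt "0 -3.96 -2.85 0 0" --pt "0 -3.96 -2.85 0 0" --pt "0 -3.96 -2.85 0 0" --pt "0 -3.96 -2.85 0 0" --pt "0 -3.96 -2.85 0 0" --pt "0 -3.96 -2.85 0 0" --pt "0 0 0 -8.5 0" --pt "0 0 0 -8.5 0" --pt "0 0 0 -8.5 0"

```text
time: 2.1
eef_pos: [0.5035, 0.0668, 0.2307]
tcp_rot: [-0.645, -0.288, 0.646, -0.288]
contact_force: [-0.4, 0.4, -0.4]
opening: 0.002
```

>>> drive_tool --pt "0 0 0 -8.5 0" --pt "0 0 0 -8.5 0" --pt "0 0 0 -8.5 0" --pt "0 0 0 -8.5 0" --pt "0 0 0 -8.5 0" --pt "0 0 0 -8.5 0" --pt "0 0 0 -8.5 0" --pt "0 0 0 -8.5 0" --pt "0 0 0 -8.5 0" --pt "0 0 0 -8.5 0"

```text
time: 3.1
eef_pos: [0.5035, 0.066, 0.2308]
tcp_rot: [0.282, 0.649, -0.282, 0.648]
contact_force: [-0.2, -0.5, 0.4]
opening: -0.001
```

>>> drive_tool --pt "0 0 0 -8.5 0" --pt "0 0 0 -8.5 0" --pt "0 0 0 -8.5 0" --pt "0 0 0 -8.2 0" --pt "0 0 0 0 0"

```text
time: 3.6
eef_pos: [0.5035, 0.066, 0.2308]
tcp_rot: [0.084, 0.702, -0.084, 0.702]
contact_force: [0.2, -0.0, 0.1]
opening: -0.001
```

```bash
python3 - <<'E'
from h import *
rep((-12,46,180))
c=read_camera('wrist'); cv2.imwrite('pics/w1.png',c['frame'][...,::-1]); print({k:v for k,v in c.items() if k!='frame'})
E
```

```text
t 3.6 tcp case [ 11.57 -68.62 230.83] F case [0.17 0.03 0.06] open -0.001
tool axes in case
 [[-0.001 -0.    -1.   ]
 [ 0.001  1.    -0.   ]
 [ 1.    -0.001 -0.001]]
shift cm [ 5.08 11.46 -2.36]
{'vertical_fov': 65.70646984690485, 'cx': 322.90823125122074, 'cy': 250.0340595965025, 'eye': array([0.42885773, 0.0833768 , 0.3736957 ]), 'orientation': array([-0.11991635, -0.09385977,  0.61125685,  0.77664373])}
```

View pics/w1.png

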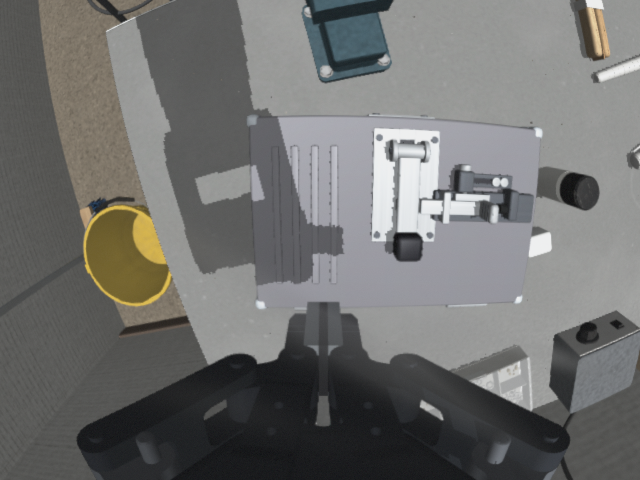

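The wrist view shows the case straight below. Grip at (407,247), staple near (447,207), thumb piece near (491,211), buffer bracket near (518,206). I'll take one closer crop.

```bash
cat >> h.py <<'E'
def wproj(c,p):
    q=R.from_quat(c['orientation']).inv().apply(np.array(p)-c['eye']); q=q*[1,-1,-1]
    f=240/np.tan(np.radians(c['vertical_fov'])/2); r=np.hypot(q[0],q[1]); k=f*np.arctan2(r,q[2])/r
    return np.array([c['cx']+k*q[0],c['cy']+k*q[1]])
E
python3 - <<'E'
from h import *
c=read_camera('wrist')
im=c['frame'][120:270,360:560,::-1]
im=cv2.resize(im,None,fx=4,fy=4,interpolation=cv2.INTER_CUBIC)
for n,p in dict(grip=(20,0,97),thtop0=(-20,66,108),th1=(-4,66,108),th2=(-4,74,108),th3=(-20,74,108),piv=(-57,0,80)).items():
    u=(wproj(c,w(p))-[360,120])*4; print(n,u.round(1)); cv2.circle(im,tuple(int(round(a)) for a in u),3,(0,0,255),-1)
cv2.imwrite('pics/w2.png',im)
E
```

```text
grip [202. 508.]
thtop0 [546.  328.4]
th1 [538. 408.]
th2 [572.6 408.8]
th3 [581.  329.9]
piv [200.5 112.7]
```

View pics/w2.png

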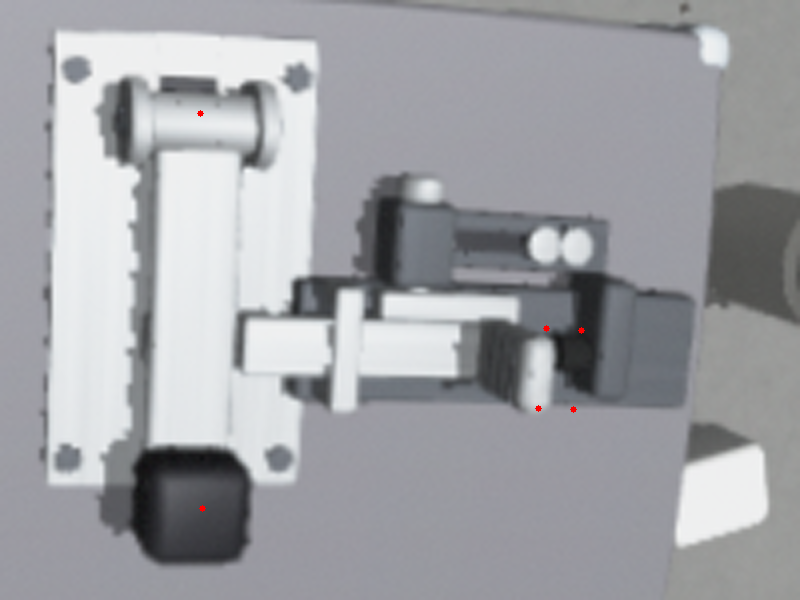

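Projected points agree with the picture to about 2 mm at the grip and 4–5 mm in y at the thumb. That leaves enough clearance, and contact force will locate the face. I'll go to y≈42 first, then down.

>>> drive_tool --pt "0 4 -0.8 0 0" --pt "0 4 -0.8 0 0" --pt "0 3.06 -0.76 0 0" --pt "4 0 0 0 0" --pt "4 0 0 0 0" --pt "3 0 0 0 0" --pt "2 0 0 0 0" --pt "0.9 0 0 0 0" --pt "0 0 0 0 0" --pt "0 0 0 0 0"

```text
time: 4.7
eef_pos: [0.5079, 0.1791, 0.0934]
tcp_rot: [0.084, 0.701, -0.084, 0.703]
contact_force: [0.5, 0.4, -0.5]
opening: 0.006
```

```bash
python3 - <<'E'
from h import *
rep((-12,50,92))
E
```

```text
t 4.7 tcp case [-10.78  42.35  93.43] F case [ 0.38  0.54 -0.46] open 0.006
tool axes in case
 [[ 0.002  0.001 -1.   ]
 [ 0.001  1.     0.001]
 [ 1.    -0.002  0.002]]
shift cm [ 0.14  0.76 -0.12]
```

>>> drive_tool --pt "0 0.1 0 0 0" --pt "0 0.1 0 0 0" --pt "0 0.1 0 0 0" --pt "0 0.1 0 0 0" --pt "0 0.1 0 0 0"

```text
time: 5.2
eef_pos: [0.5083, 0.184, 0.0926]
tcp_rot: [0.084, 0.702, -0.084, 0.702]
contact_force: [-0.4, 0.3, -0.6]
opening: -0.002
```

>>> drive_tool --pt "0 0.1 0 0 0" --pt "0 0.1 0 0 0" --pt "0 0.1 0 0 0" --pt "0 0.1 0 0 0"

```text
time: 5.6
eef_pos: [0.5087, 0.1863, 0.0921]
tcp_rot: [0.082, 0.703, -0.085, 0.702]
contact_force: [-1.7, -6.2, 2.5]
opening: 0.0
```

>>> drive_tool --pt "0 0.15 0 0 0" --pt "0 0.15 0 0 0" --pt "0 0.15 0 0 0" --pt "0 0.15 0 0 0" --pt "0 0.1 0 0 0" --pt "0 0.05 0 0 0"

```text
time: 6.2
eef_pos: [0.5104, 0.1933, 0.0921]
tcp_rot: [0.082, 0.703, -0.085, 0.702]
contact_force: [-1.4, -7.4, 2.2]
opening: 0.005
```

>>> drive_tool --pt "0 0.05 0 0 0" --pt "0 0.05 0 0 0" --pt "0 0.03 0 0 0" --pt "0 0 0 0 0"

```text
time: 6.6
eef_pos: [0.5107, 0.1945, 0.0921]
tcp_rot: [0.082, 0.703, -0.085, 0.702]
contact_force: [-0.8, -6.5, 2.3]
opening: -0.001
```

>>> drive_tool --pt "0 0.05 0 0 0" --pt "0 0.05 0 0 0" --pt "0 0.05 0 0 0" --pt "0 0 0 0 0"

```text
time: 7.0
eef_pos: [0.511, 0.196, 0.0921]
tcp_rot: [0.082, 0.703, -0.085, 0.701]
contact_force: [-2.7, -6.1, 2.0]
opening: -0.001
```

>>> drive_tool --pt "0 0.05 0 0 0" --pt "0 0.05 0 0 0" --pt "0 0 0 0 0"

```text
time: 7.3
eef_pos: [0.5112, 0.1968, 0.0921]
tcp_rot: [0.082, 0.703, -0.085, 0.701]
contact_force: [-1.4, -6.7, 1.8]
opening: -0.001
```

>>> drive_tool --pt "0 0.05 0 0 0" --pt "0 0.05 0 0 0" --pt "0 0.05 0 0 0" --pt "0 0 0 0 0"

```text
time: 7.7
eef_pos: [0.5113, 0.1971, 0.092]
tcp_rot: [0.081, 0.703, -0.086, 0.701]
contact_force: [-2.2, -10.7, 3.0]
opening: 0.002
```

>>> drive_tool --pt "0 0.05 0 0 0" --pt "0 0.05 0 0 0" --pt "0 0 0 0 0"

```text
time: 8.0
eef_pos: [0.5113, 0.1974, 0.092]
tcp_rot: [0.08, 0.703, -0.086, 0.701]
contact_force: [-3.3, -13.6, 3.7]
opening: 0.002
```

>>> drive_tool --pt "0 0.03 0 0 0" --pt "0 0.02 0 0 0" --pt "0 0 0 0 0" --pt "0 0 0 0 0"

```text
time: 8.4
eef_pos: [0.5114, 0.1975, 0.092]
tcp_rot: [0.08, 0.704, -0.087, 0.701]
contact_force: [-3.9, -14.8, 5.2]
opening: -0.002
```

>>> drive_tool --pt "0 -0.2 0 0 0" --pt "0 -0.4 0 0 0" --pt "0 -0.5 0 0 0" --pt "0 0 0 0 0"

```text
time: 8.8
eef_pos: [0.5098, 0.1908, 0.0923]
tcp_rot: [0.084, 0.702, -0.084, 0.702]
contact_force: [0.9, 1.3, 0.5]
opening: -0.002
```

>>> drive_tool --pt "-3 0 0 0 0" --pt "-4 0 0 0 0" --pt "-3.5 0 0 0 0.3" --pt "0 -4 1 0 0.6" --pt "0 -2.5 2.2 0 0.6" --pt "0 0 0 0 0.6" --pt "0 0 0 0 0.6"

```text
time: 9.5
eef_pos: [0.5257, 0.1203, 0.1972]
tcp_rot: [0.085, 0.702, -0.084, 0.702]
contact_force: [0.5, 0.9, -0.9]
opening: 0.599
```

```bash
python3 - <<'E'
from h import *
rep((20,-1,74))
c=read_camera('wrist'); print(wproj(c,w((20,0,97)))); cv2.imwrite('pics/w3.png',c['frame'][...,::-1])
E
```

```text
t 9.5 tcp case [ 20.41 -10.63 197.23] F case [ 0.23  1.02 -0.87] open 0.599
tool axes in case
 [[-0.     0.001 -1.   ]
 [ 0.002  1.     0.001]
 [ 1.    -0.002 -0.   ]]
shift cm [12.32  0.95 -0.04]
[339.52220742 249.20556533]
```

View pics/w3.png

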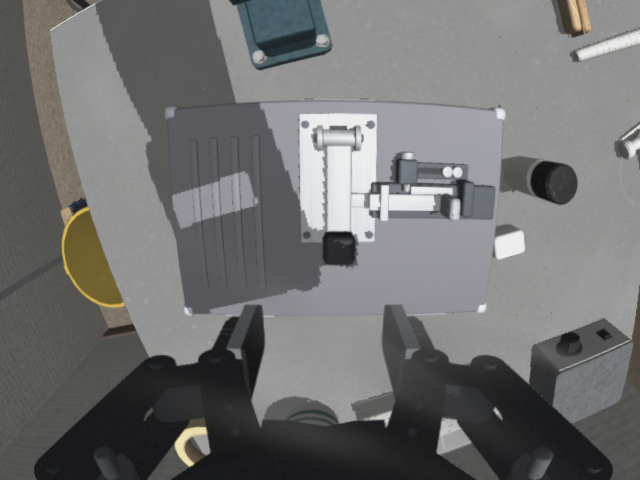

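The slide is held: its thumb now sits against the bracket at (455,208) with nothing touching it. The grip at (340,249) matches the prediction, so I'm going down on it.

>>> drive_tool --pt "3 0.5 0 0 0.6" --pt "4 0.5 0 0 0.6" --pt "3 0 0 0 0.6" --pt "1.5 0 0 0 0.6" --pt "0.7 0 0 0 0.6" --pt "0 0 0 0 0.6"

```text
time: 10.15
eef_pos: [0.5279, 0.1304, 0.0751]
tcp_rot: [0.084, 0.702, -0.084, 0.702]
contact_force: [0.2, -0.0, 0.4]
opening: 0.597
```

>>> drive_tool --pt "0 0 0 0 0.3" --pt "0 0 0 0 0.1" --pt "0 0 0 0 0" --pt "0 0 0 0 0" --pt "0 0 0 0 0" --force 50

```text
time: 10.65
eef_pos: [0.5296, 0.1305, 0.0773]
tcp_rot: [0.085, 0.701, -0.083, 0.703]
contact_force: [0.1, 2.9, 7.3]
opening: 0.243
```

```bash
python3 - <<'E'
from h import *
rep()
a=np.radians
for l in range(0,66,6):
    t=a(7.4+l); print('lev',l,(78.0*np.array([np.cos(t)-np.cos(a(7.4)),np.sin(t)-np.sin(a(7.4))])/10).round(2))
for l in range(0,81,8):
    t=a(139.2-l); print('lid',l,(15.6*np.array([np.cos(t)-np.cos(a(139.2)),np.sin(t)-np.sin(a(139.2))])).round(2))
E
```

```text
t 10.65 tcp case [21.76  0.19 77.27] F case [-0.57  2.8   7.31] open 0.243
tool axes in case
 [[ 0.003  0.002 -1.   ]
 [ 0.001  1.     0.002]
 [ 1.    -0.001  0.003]]
lev 0 [0. 0.]
lev 6 [-0.15  0.8 ]
lev 12 [-0.38  1.59]
lev 18 [-0.69  2.34]
lev 24 [-1.08  3.06]
lev 30 [-1.54  3.73]
lev 36 [-2.07  4.35]
lev 42 [-2.66  4.92]
lev 48 [-3.31  5.42]
lev 54 [-4.    5.84]
lev 60 [-4.74  6.2 ]
lid 0 [0. 0.]
lid 8 [1.53 1.54]
lid 16 [3.27 2.86]
lid 24 [5.17 3.92]
lid 32 [7.2  4.71]
lid 40 [9.31 5.21]
lid 48 [11.48  5.4 ]
lid 56 [13.66  5.3 ]
lid 64 [15.79  4.89]
lid 72 [17.85  4.19]
lid 80 [19.8   3.21]
```

>>> drive_tool --pt "-0.4 0 0 0 0" --pt "-0.6 0 -0.15 0 0" --pt "-0.79 0 -0.23 0 0" --pt "-0.75 0 -0.31 0 0" --pt "-0.72 0 -0.39 0 0"

```text
time: 11.15
eef_pos: [0.517, 0.1333, 0.1063]
tcp_rot: [0.085, 0.702, -0.083, 0.702]
contact_force: [2.9, 5.7, -8.7]
opening: 0.244
```

>>> drive_tool --pt "-0.67 0 -0.46 0 0" --pt "-0.62 0 -0.53 0 0" --pt "-0.57 0 -0.59 0 0" --pt "-0.5 0 -0.65 0 0" --pt "0 0 0 0 0"

```text
time: 11.65
eef_pos: [0.4947, 0.1387, 0.1303]
tcp_rot: [0.085, 0.702, -0.083, 0.702]
contact_force: [1.1, 5.1, -3.9]
opening: 0.242
```

>>> drive_tool --pt "-0.42 0 -0.69 0 0" --pt "-0.36 0 -0.74 0 0" --pt "-0.15 0 -0.4 0 0" --pt "0 0 0 0 0" --pt "0 0 0 0 0"

```text
time: 12.15
eef_pos: [0.4774, 0.1429, 0.1394]
tcp_rot: [0.085, 0.702, -0.084, 0.702]
contact_force: [1.9, 5.6, -5.4]
opening: 0.235
```

```bash
python3 - <<'E'
from h import *
rep()
c=read_camera('wrist'); cv2.imwrite('pics/w4.png',c['frame'][...,::-1])
E
```

```text
t 12.15 tcp case [-3.1890e+01  3.0000e-02  1.3944e+02] F case [ 0.48  5.91 -5.45] open 0.235
tool axes in case
 [[-0.001  0.002 -1.   ]
 [ 0.002  1.     0.002]
 [ 1.    -0.002 -0.001]]
```

View pics/w4.png

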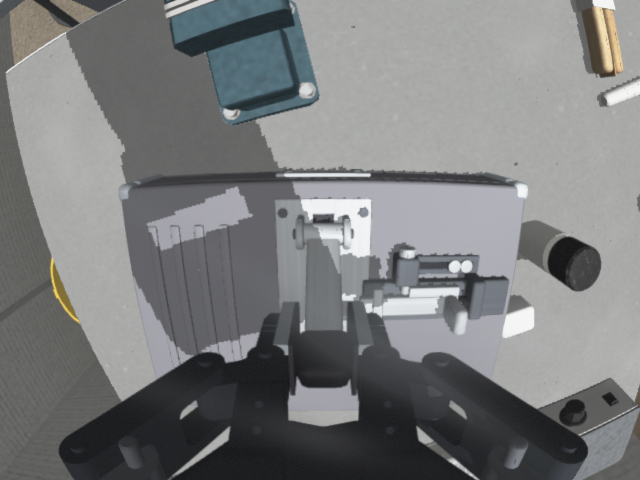

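The lever geometry gives about 65° (72° grip direction), the slide is still open, and the lid is still shut. Now carry the lid up along the hinge arc.

>>> drive_tool --pt "-0.3 0 -0.1 0 0" --pt "-0.77 0 0.76 0 0" --pt "-0.77 0 0.77 0 0" --pt "-0.66 0 0.87 0 0" --pt "-0.66 0 0.87 0 0" --pt "-0.53 0 0.95 0 0" --pt "-0.53 0 0.95 0 0"

```text
time: 12.9
eef_pos: [0.5219, 0.1321, 0.1791]
tcp_rot: [0.085, 0.708, -0.083, 0.696]
contact_force: [-7.1, 7.0, -2.8]
opening: 0.238
```

```bash
cat >> h.py <<'E'
def est():
    from scipy.optimize import fsolve
    s=readout.get_state(); p=inc(s['eef_pos']); g=np.array([p[0],p[2]+18.7])-[85,52]
    rot=lambda a:np.array([[np.cos(a),-np.sin(a)],[np.sin(a),np.cos(a)]])
    f=lambda q: rot(-q[1])@(np.array([-142,28])+rot(q[0])@np.array([77,10]))-g
    print('lever,lid deg',np.degrees(fsolve(f,[1.1,.4])).round(1))
E
python3 -c "
from h import *
rep();est()"
```

```text
t 12.9 tcp case [1.3920e+01 1.0000e-02 1.7907e+02] F case [-8.58  5.16 -2.77] open 0.238
tool axes in case
 [[-0.017  0.001 -1.   ]
 [ 0.001  1.     0.001]
 [ 1.    -0.001 -0.017]]
lever,lid deg [69.7 24.3]
```

>>> drive_tool --pt "-0.4 0 1.01 0 0" --pt "-0.39 0 1.02 0 0" --pt "-0.25 0 1.05 0 0" --pt "-0.25 0 1.06 0 0" --pt "-0.1 0 1.08 0 0" --pt "-0.09 0 1.09 0 0" --pt "0.05 0 1.09 0 0"

```text
time: 13.6
eef_pos: [0.5952, 0.1147, 0.1953]
tcp_rot: [0.085, 0.707, -0.083, 0.697]
contact_force: [-6.6, 6.9, 2.0]
opening: 0.24
```

```bash
python3 -c "
from h import *
rep();est()"
```

```text
t 13.6 tcp case [ 89.21   0.29 195.34] F case [-8.04  5.17  2.02] open 0.24
tool axes in case
 [[-0.014  0.001 -1.   ]
 [ 0.001  1.     0.001]
 [ 1.    -0.001 -0.014]]
lever,lid deg [69.7 51.7]
```

>>> drive_tool --pt "0.05 0 1.09 0 0" --pt "0.15 0 1.07 0 0" --pt "0.2 0 1.06 0 0" --pt "0.3 0 1.04 0 0" --pt "0.35 0 1.03 0 0" --pt "0.42 0 0.99 0 0" --pt "0 0 0 0 0" --pt "0 0 0 0 0"

```text
time: 14.4
eef_pos: [0.6591, 0.0993, 0.1819]
tcp_rot: [0.085, 0.704, -0.083, 0.701]
contact_force: [-0.3, 5.0, 1.4]
opening: 0.241
```

```bash
python3 -c "
from h import *
rep();est()"
```

```text
t 14.4 tcp case [154.97   0.38 181.92] F case [-1.43  4.84  1.4 ] open 0.241
tool axes in case
 [[-0.005  0.002 -1.   ]
 [ 0.001  1.     0.002]
 [ 1.    -0.001 -0.005]]
lever,lid deg [71.5 75.8]
```

>>> drive_tool --pt "0 0 0 0 0.4" --pt "0 0 0 0 0.55" --pt "0 0 0 0 0.55" --pt "0 0 0 0 0.55" --pt "-1 0 0 0 0.55" --pt "-3 0 0 0 0.55" --pt "-4 0 0 0 0.55" --pt "-4 0 0 0 0.55" --pt "0 0 0 0 0.55"

```text
time: 15.3
eef_pos: [0.6633, 0.0978, 0.3128]
tcp_rot: [0.085, 0.697, -0.083, 0.708]
contact_force: [0.3, -0.3, 1.0]
opening: 0.545
```

```bash
python3 - <<'E'
from h import *
rep()
a,b=read_camera('wrist')['frame'],read_camera('top')['frame']
cv2.imwrite('pics/w5.png',np.hstack([cv2.resize(a[...,::-1],(400,300)),b[150:390,220:540,::-1].repeat(1,0) if 0 else cv2.resize(b[150:390,220:540,::-1],(400,300))]))
E
```

```text
t 15.3 tcp case [ 1.5945e+02 -1.4000e-01  3.1283e+02] F case [ 0.39 -0.21  0.97] open 0.545
tool axes in case
 [[ 0.015  0.003 -1.   ]
 [ 0.001  1.     0.003]
 [ 1.    -0.001  0.015]]
```

View pics/w5.png

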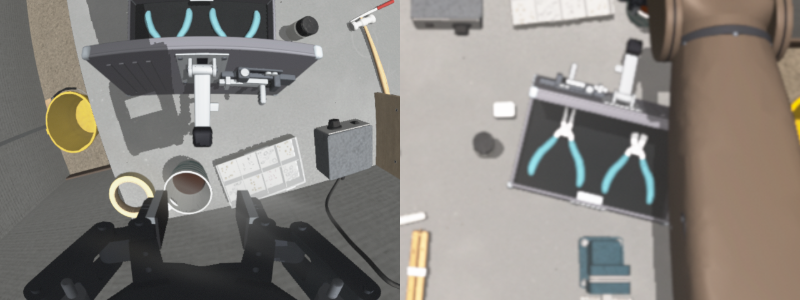

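The lid stands open with both pliers exposed, at (555,150) and (635,165). The slide's thumb is still by its bracket, the bystanders look undisturbed, and the gripper is clear.

```bash
python3 -c "
from h import *
print(sign_off())"
```

```text
the job is handed in; nothing more can be done
None
```

The case is open with its lid standing by itself and both pliers exposed. I handed it in at about 15.4 s of the 54 s allowed; no verdict was reported.

- **Safety slide:** I pushed it about 11 mm to roughly 15 N along its travel (about 16 N in all). It met the rubber buffer near the end and stayed open when I let go. The next wrist picture showed it open with nothing touching it.
- **Lever and lid:** I lifted the lever by its grip to its stop, about 65°, with the lid still shut. I then carried the lid along its hinge arc to about 76°, estimated from the tool position.
- **Last checks:** With the gripper released and 13 cm clear, the wrist force was down to about 1 N, close to noise. The lid was still up, and the bottle, block and ring clamp were where they started. The mug and hammer, seen only in the wrist picture, looked undisturbed.
- **Disagreements:** The thumb piece appeared 4–5 mm off its predicted place in the wrist picture. There was about 7 N of fingertip contact with the lid when gripping, and about 5 N of sideways force while lifting. None of these mattered to the result.
- **Not measured:** The final lid angle was not measured independently after release, only seen in the pictures.

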